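# Tell the sorting station where the blue book goes

## Robot

A 7-joint arm with a two-finger parallel gripper is mounted at the origin on the work surface. World frame = base frame: x ahead of the robot, y to its left, z up, the work surface at z = 0. Lengths are in m, angles in rad, forces in N, time in s.
With the tool pointing down it reaches from about 0.4 to 0.875 m from the base axis. Payload 19.3 kg.
Tool frame: the origin (TCP) lies midway between the tips of the shut fingers; the grasp point (between the pads) lies 19 mm behind it (bot.pinch_z is the distance from the TCP to the grasp point, in m); z points along the fingers, y is the direction in which the jaws open and shut (so a half turn about z gives the same grasp; the last joint's range is limited). The gripper opens to 85 mm and grips with 20 to 120 N. Pads are 22 mm wide; open, the fingers measure 114 mm over their backs; the gripper's body (76 mm by 85 mm) begins 54 mm behind the grasp point. The pads swing forward as they close: fully open they stand 13 mm farther back than shut.
Start: joints at [-1.2, 0.521, -0.036, 1.599, 0.021, 1.021, -0.113], TCP at [0.267, 0.565, 0.231] pointing down, gripper open.
Joint ranges: [-2.91, 2.91], [-0.3, 2.13], [-1.5, 1.42], [0.17, 2.43], [-1.26, 4.41], [0.16, 1.93], [-2.52, 2.52]. Speed limits (rad/s): [1.89, 1.89, 2.39, 2.39, 3.01, 3.01, 3.01].

## Interface

Orientations are given as [roll, pitch, yaw] about the fixed x, y, z axes, in that order (R = Rz(yaw) Ry(pitch) Rx(roll)).
In Python, from workcell import bot gives the robot as it stands. The module is installed in compiled form; this text tells all that it offers.
- The arm moves only by the tool move_arm, never from a script. Its argument "moves" is text: rows parted by semicolons, each of 4 numbers parted by spaces: the shift along the tool's x, y, z in mm, then the turn about the tool's z in rad. In form: dx dy dz yaw; .... A call has exactly 10 rows; each row is the pose to reach, as a shift and turn from the pose commanded when the call began, along the tool's axes at that moment; what a row does not reach only later rows make up. A row lasts 1/12 s, in which the tool goes at most 41.7 mm and 7.16 degrees, less where a joint would pass 70% of its speed; a pose out of reach is approached as far as the arm can. A call with a gripper value outside its range is refused whole. "grip" is the opening, from 0 (shut) to 1 (fully open), set as the call begins (left out, the last holds). The fingers move at their own pace and stop on an object; "grip_force" is the grip in N (left out, the last holds). Time passes only in rows, so rows that repeat a pose let the fingers close, or fill a call up. It gives the time, the measured TCP pose, the force and the opening at its end, in the units of the state.
- bot.observe(): the state, without advancing time (a new reading comes with each control period).
- bot.grab_frame(name): name is "side" or "top" or "wrist"; returns a dict with "frame" (384x512x3 uint8, red, green, blue), "z_map" (384x512 float32, m along the optical axis (not along the pixel's ray), 0 where there is no reading), "K" (3x3 intrinsics, pixels), "eye" and "attitude" of the camera in the world. Camera axes: x right, y up, looking along -z (the intrinsics and any distortion apply to the point x, -y, -z); pixel columns grow to the right and rows downward; lengths in m; the calibration is good to about 2 mm. A picture is of the moment at which its call begins.
- bot.job_done(): hands the job in, once; it reports no verdict.
Trained networks look in a picture, given as the dict that the camera call returned (one of the last four; its "shot" number tells which), for a name from the list of things; names that differ only in an ending like _2 or _b are one class to them, and where a whole thing is asked for, a point or a joint stands for the part that bears it (a point fixed in the world has none). Each returns a list of dicts, best first, with "conf" (0 to 1); they miss things now and then, are a little off and sometimes report something else, mostly with a low value. They report only what shows in the picture. A call takes as long as a camera call.
- bot.search_frame(picture, label): "at" ([column, row] in pixels, amid what is visible of it).
- bot.pinpoint(picture, label): "at" ([column, row] in pixels: a listed point, or the origin of a listed thing).
The state is a dict: "clock": time; "qpos": joint angles; "qd": joint speeds; "joint_efforts": joint torques, N m; "position": TCP position; "tool_rot": TCP orientation; "force": force on the tool from outside, world axes, zero at the start; "moment": the same for the moment, N m; "grip_width": finger opening in m.
Only numpy, scipy, OpenCV 4.12 (cv2) and the standard library are available. Lean on these libraries where they do the work, as an engineer would, in place of code of your own. Each camera call takes 0.05 s, during which the arm holds its last target. There are 200 camera calls.

## Task

The sorting station's camera follows the robot's fingertips: tell it that the blue book belongs in the cardboard tray. Point down at the middle of the blue book's cover with the fingertips a few centimetres above it and keep them there for two full seconds, then point in the same way at the middle of the cardboard tray's opening for two full seconds, and then confirm by pressing the green button all the way in and letting it come up again. Point at no other book, do not press the red button, and do not touch, move or lift the books, the tray or the things lying around.

Things in the scene. Friction and masses are not known exactly. Their poses are not given: they have to be found in the camera images.
- book_blue: The book with the dark blue cover: book lying flat, 140 (its x) x 100 (its y) x 32 mm thick, cream page edges, two thin brass bands on the spine (+y edge); loose. Origin: centre of its underside, z up. It stays untouched.
- book_blue_top (a point): Middle of the upper cover of the blue book, 32 mm above the bench; this is the spot to point at: fingertips about 10 to 50 mm above it and no more than about 25 mm aside of it.
- book_grey: Not to be pointed at. The book with the light grey cover: book lying flat, 140 (its x) x 100 (its y) x 32 mm thick, cream page edges, two thin brass bands on the spine (+y edge); loose. Origin: centre of its underside, z up. 
- book_grey_top (a point): Middle of the upper cover of the grey book, 32 mm above the bench. Fingertips within 30 mm aside of it and less than about 45 mm above it count as pointing at it.
- book_green: Not to be pointed at. The book with the dark green cover: book lying flat, 140 (its x) x 100 (its y) x 32 mm thick, cream page edges, two thin brass bands on the spine (+y edge); loose. Origin: centre of its underside, z up. 
- book_green_top (a point): Middle of the upper cover of the green book, 32 mm above the bench. Fingertips within 30 mm aside of it and less than about 45 mm above it count as pointing at it.
- tray: Empty open cardboard tray fixed to the bench, outside 120 (its x) x 160 (its y) x 55 mm high, walls and floor 5 mm. Origin: centre of its underside, z up.
- tray_mouth (a point): Middle of the tray's opening, level with its rim, 55 mm above the bench; this is the spot to point at: fingertips at most about 50 mm above it (or dipped slightly below the rim) and no more than about 30 mm aside of it, touching no wall.
- control: White control box with a grey top, fixed to the bench, 100 (its x) x 170 (its y) x 41 mm high, with two round push buttons 90 mm apart along its y: green at +y, red at -y. Origin: centre of its underside, z up.
- green_button (a joint): Travel of the green button in m: 0 is up, 0.006 fully in (downward). A spring returns it; fully in takes about 5 N.
- green_button_top (a point): Middle of the top face of the green button (a cap 32 mm across on a round black housing 48 mm across); 59 mm above the control box's origin plane, 18 mm above the box's top, when up; it goes down with the button.
- red_button (a joint): Travel of the red button in m, same kind as the green one: 0 is up. Must stay up.
- red_button_top (a point): Middle of the top face of the red button.
- pliers: Pliers with two yellow handles and dark steel jaws, 160 mm long along its x (jaws to +x), 58 mm wide, 14 mm high, lying loose. Origin: at bench level in the middle. Leave alone.
- torch: Black hand torch with orange square ends, 135 mm long along its x, 34 mm high, lying loose. Origin: at bench level about the middle. Leave alone.
- jar: Amber jar with a steel cap, 64 mm across, 85 mm high, standing loose. Origin: centre of its underside. Leave alone.
- tin: Steel tin with a green label, 72 mm across, 100 mm high, standing loose. Origin: centre of its underside. Leave alone.
- brush: Flat paint brush, 200 mm long along its x (wooden handle to -x, grey bristles to +x), 42 mm wide, 20 mm high, lying loose. Origin: at bench level in the middle. Leave alone.

How it is judged:
On the way, in this order (a step that is already met when the one before it is completed fails the run):
1. the fingertips point at the middle of the blue book's cover, close above it, for two seconds (horizontal distance between the grasp point and book_blue_top below 0.035 m and z of the grasp point in the frame of book_blue_top between 0.005 and 0.085 m), for 2 s.
2. the fingertips point at the middle of the tray's opening, close above it, for two seconds (horizontal distance between the grasp point and tray_mouth below 0.04 m and z of the grasp point in the frame of tray_mouth between -0.035 and 0.085 m), for 2 s.
3. the green button is pressed all the way in (value of joint green_button above 0.0045 m), for 0.05 s.
4. the green button has come up again (value of joint green_button below 0.0015 m), for 0.2 s.
At the end, for the whole second after the job is handed in: Both buttons are up (within 1.5 mm), and every book and every loose thing lies at rest within 8 mm of where it began (value of joint each of green_button, red_button below 0.0015 m and distance of each of book_blue, book_grey, book_green, pliers, torch, jar, tin, brush from where it was at the start of the episode below 0.008 m and linear speed of each of book_blue, book_grey, book_green, pliers, torch, jar, tin, brush below 0.02 m/s); the robot touches nothing.
It fails at once if a book is touched, moved or lifted (contact force between any of the fingers, the arm and book_blue above 0.5 N or distance of any of book_blue, book_grey, book_green from where it was at the start of the episode above 0.008 m or contact force between any of the fingers, the arm and book_grey above 0.5 N or contact force between any of the fingers, the arm and book_green above 0.5 N).
It fails at once if the cardboard tray is touched (contact force between any of the fingers, the arm and tray above 0.5 N).
It fails at once if one of the things lying around is touched, moved or lifted (contact force between any of the fingers, the arm and pliers above 0.5 N or distance of any of pliers, torch, jar, tin, brush from where it was at the start of the episode above 0.008 m or contact force between any of the fingers, the arm and torch above 0.5 N or contact force between any of the fingers, the arm and jar above 0.5 N or contact force between any of the fingers, the arm and tin above 0.5 N or contact force between any of the fingers, the arm and brush above 0.5 N).
It fails at once if the grey or the green book is pointed at ((horizontal distance between the grasp point and book_grey_top below 0.03 m and z of the grasp point in the frame of book_grey_top between -0.01 and 0.06 m) or (horizontal distance between the grasp point and book_green_top below 0.03 m and z of the grasp point in the frame of book_green_top between -0.01 and 0.06 m)).
It fails at once if the red button is pressed (value of joint red_button above 0.002 m).
It also fails if it takes over 58 s, if anything falls off the work surface, if the arm or the gripper's body presses on something with over 40 N, if the wrist force passes 120 N, or if a joint passes its speed limit or range.

## Working session

There is one attempt and no reset: what is moved stays moved. The work goes in short steps, Python scripts to look and compute and a tool call to move; the robot and the scene stay as the last step left them, time stands still between calls to the robot, and variables do not carry over. Pictures are saved under pics/ and viewed, about 8 in all and at most 12, crops included, and the job is handed in when it is done.

Besides the shell and the picture viewer there is one more tool, called after "Request:" as name(argument=value, ...) on one line, values as JSON. move_arm: Moves the arm, as the interface text tells. Its arguments: {"type":"object","properties":{"moves":{"type":"string"},"grip":{"type":"number"},"grip_force":{"type":"number"}},"required":["moves"]}

```bash
mkdir -p pics
cat > h.py <<'E'
import numpy as np, cv2
from workcell import bot
from scipy.spatial.transform import Rotation as R
def rot(a):
    a=np.array(a,float)
    if a.shape==(3,3): return a
    return R.from_euler('xyz',a).as_matrix() if a.size==3 else R.from_quat(a).as_matrix()
def world(p,at,z=None):
    c,r=at; K=np.array(p['K']); A=rot(p['attitude']); e=np.array(p['eye'])
    d=A@np.array([(c-K[0,2])/K[0,0],-(r-K[1,2])/K[1,1],-1])
    if z is None: s=p['z_map'][int(round(r)),int(round(c))]
    else: s=(z-e[2])/d[2]
    return e+s*d
def save(p,n): cv2.imwrite('pics/'+n,cv2.cvtColor(p['frame'],cv2.COLOR_RGB2BGR))
E
python3 - <<'E'
from h import *
s=bot.observe(); print({k:np.round(s[k],3).tolist() for k in s}); print(bot.pinch_z)
H=dict(book_blue_top=.032,book_grey_top=.032,book_green_top=.032,tray_mouth=.055,green_button_top=.059,red_button_top=.059,pliers=0,torch=0,jar=0,tin=0,brush=0)
for n in ['top','side']:
    p=bot.grab_frame(n); save(p,n+'0.png'); print(n,p['eye'],p['attitude'],[k for k in p])
    for k,z in H.items():
        for d in bot.pinpoint(p,k)[:2]: print(k,round(d['conf'],2),np.round(d['at']),np.round(world(p,d['at'],z),3),np.round(world(p,d['at']),3))
E
```

```text
{'clock': 0.0, 'qpos': [-1.2, 0.522, -0.036, 1.6, 0.021, 1.021, -0.113], 'qd': [-0.001, 0.0, -0.001, 0.001, -0.0, 0.002, -0.0], 'joint_efforts': [-0.001, -92.707, 1.98, -36.993, 0.018, 0.008, -0.0], 'position': [0.267, 0.565, 0.231], 'tool_rot': [-3.14, 0.0, 2.701], 'force': [0.687, 0.095, -0.282], 'moment': [-0.035, -0.02, 0.043], 'grip_width': 0.085}
0.0187
top [ 0.45239204 -0.0345589   1.21031612] [ 0.07164586  0.01842653 -1.56826429] ['frame', 'z_map', 'K', 'eye', 'attitude', 'shot']
book_blue_top 0.69 [327. 169.] [ 0.607 -0.239  0.032] [ 0.607 -0.239  0.033]
book_blue_top 0.63 [393. 192.] [ 0.529 -0.454  0.032] [ 0.53  -0.458  0.019]
book_grey_top 0.72 [263. 158.] [ 0.644 -0.029  0.032] [ 0.644 -0.029  0.03 ]
book_green_top 0.55 [191. 152.] [0.662 0.207 0.032] [0.662 0.207 0.031]
tray_mouth 0.93 [318. 226.] [ 0.42  -0.205  0.055] [ 0.419 -0.212  0.007]
green_button_top 0.38 [176. 224.] [0.425 0.246 0.059] [0.425 0.245 0.065]
red_button_top 0.52 [260. 158.] [ 0.637 -0.019  0.059] [ 0.641 -0.019  0.034]
red_button_top 0.47 [205. 234.] [0.393 0.152 0.059] [0.393 0.152 0.064]
pliers
[... 868 characters left out ...]
055] [ 0.419 -0.181  0.005]
tray_mouth 0.28 [285. 150.] [0.655 0.172 0.055] [0.658 0.195 0.035]
green_button_top 0.54 [224. 140.] [0.425 0.246 0.059] [0.425 0.236 0.067]
red_button_top 0.44 [219. 155.] [0.405 0.16  0.059] [0.406 0.154 0.065]
pliers 0.6 [288. 242.] [ 0.622 -0.21   0.   ] [ 0.618 -0.232  0.031]
pliers 0.56 [225. 200.] [ 0.423 -0.014  0.   ] [ 0.423 -0.025  0.012]
torch 0.87 [285. 284.] [ 0.598 -0.361  0.   ] [ 0.595 -0.377  0.029]
jar 0.83 [252. 125.] [0.538 0.403 0.   ] [0.537 0.369 0.027]
tin 0.85 [275. 126.] [0.638 0.391 0.   ] [0.633 0.347 0.034]
tin 0.2 [251. 126.] [0.536 0.396 0.   ] [0.535 0.37  0.021]
brush 0.82 [261. 321.] [ 0.518 -0.468  0.   ] [ 0.517 -0.477  0.019]
```

View pics/top0.png

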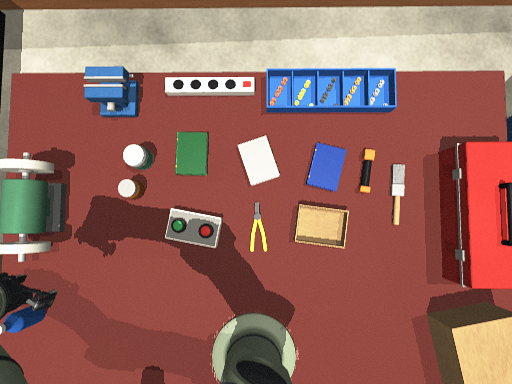

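View pics/side0.png

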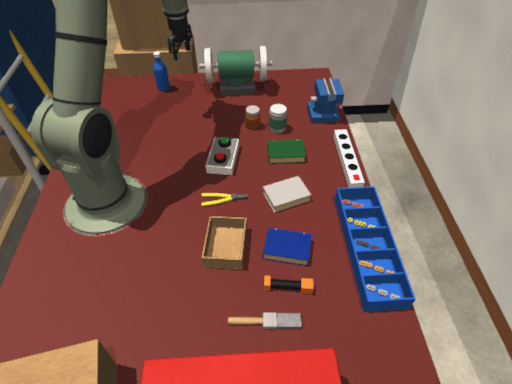

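The top view shows the blue book near (326,167), the tray near (321,226), the green button near (179,225) and the red one near (206,231). The side view agrees. Next I'll refine these by colour and depth.

```bash
cat > m.py <<'E'
from h import *
def cloud(p):
    K=np.array(p['K']); v,u=np.mgrid[:384,:512]; z=p['z_map']
    d=np.stack([(u-K[0,2])/K[0,0],-(v-K[1,2])/K[1,1],-np.ones_like(z)],-1)*z[...,None]
    return d@rot(p['attitude']).T+np.array(p['eye'])
def box(P,m):
    q=(P[m][:,:2]*1000).astype(np.float32); (c,s,a)=cv2.minAreaRect(q); return m.sum(),np.round(c),np.round(s),round(a,1),np.round(P[m][:,:2].mean(0)*1000), np.round(np.median(P[m][:,2])*1000)
def reg(P,x0,x1,y0,y1,z0,z1): return (P[...,0]>x0)&(P[...,0]<x1)&(P[...,1]>y0)&(P[...,1]<y1)&(P[...,2]>z0)&(P[...,2]<z1)
E
python3 - <<'E'
from m import *
for n in ['top','side']:
    p=bot.grab_frame(n); P=cloud(p); f=p['frame'].astype(int); r,g,b=f[...,0],f[...,1],f[...,2]
    print(n)
    print('blue',box(P,reg(P,.5,.75,-.33,-.13,.022,.045)&(b>1.6*r)))
    print('tray',box(P,reg(P,.3,.53,-.34,-.1,.035,.07)))
    print('green',box(P,reg(P,.35,.5,.1,.33,.05,.08)&(g>1.5*r)&(g>1.3*b)))
    print('red',box(P,reg(P,.3,.5,.1,.33,.05,.08)&(r>1.8*g)))
    print('box',box(P,reg(P,.3,.52,.05,.36,.02,.08)))
    print('grey',box(P,reg(P,.54,.75,-.12,.08,.022,.045)),'grn',box(P,reg(P,.54,.78,.12,.28,.022,.045)))
E
```

```text
top
blue (np.int64(1290), array([ 617., -238.]), array([101., 140.]), 75.9, array([ 616., -238.]), np.float64(33.0))
tray (np.int64(358), array([ 423., -216.]), array([161., 120.]), 82.5, array([ 421., -222.]), np.float64(55.0))
green (np.int64(90), array([422., 241.]), array([32., 29.]), 0.2, array([422., 241.]), np.float64(63.0))
red (np.int64(91), array([412., 197.]), array([121.,  34.]), 80.4, array([405., 154.]), np.float64(63.0))
box (np.int64(1632), array([415., 198.]), array([171., 101.]), 79.3, array([415., 195.]), np.float64(43.0))
grey (np.int64(1277), array([638., -14.]), array([140., 100.]), 19.1, array([638., -14.]), np.float64(33.0)) grn (np.int64(1264), array([662., 208.]), array([101., 140.]), 88.2, array([661., 208.]), np.float64(33.0))
side
blue (np.int64(1166), array([ 616., -238.]), array([102., 139.]), 76.0, array([ 616., -239.]), np.float64(32.0))
tray (np.int64(557), array([ 421., -218.]), array([164., 120.]), 82.3, array([ 419., -223.]), np.float64(51.0))
green (np.int64(50), array([423., 238.]), array([31., 31.]), 89.5, array([424., 237.]), np.float64(62.0))
red (np.int64(57), array([406., 153.]), array([34., 34.]), 2.0, array([407., 149.]), np.float64(62.0))
box (np.int64(880), array([414., 195.]), array([177., 101.]), 79.5, array([414., 179.]), np.float64(42.0))
grey (np.int64(901), array([638., -15.]), array([144., 107.]), 19.9, array([636., -18.]), np.float64(32.0)) grn (np.int64(661), array([660., 209.]), array([111., 140.]), 88.2, array([661., 204.]), np.float64(32.0))
```

Request:
move_arm(moves="-10 -9 0 0; -30 -26 0 0; -60 -53 0 0; -90 -79 0 0; -120 -105 0 0; -150 -131 0 0; -180 -158 0 0; -210 -184 0 0; -240 -210 0 0; -270 -236 0 0", grip=0)

```text
clock: 2.13
position: [0.4105, 0.2342, 0.2315]
tool_rot: [3.141, 0.0, 2.701]
force: [1.2, 0.6, -0.2]
grip_width: 0.0
```

```bash
cat > d.py <<'E'
from h import *; import sys
t=np.array(list(map(float,sys.argv[1:4]))); s=bot.observe(); A=R.from_euler('xyz',s['tool_rot']).as_matrix()
print(np.round(s['clock'],2),np.round(s['position'],4),np.round(s['tool_rot'],3),s['grip_width'],np.round(s['force'],1),np.round(s['qpos'],2),'delta tool mm',np.round(A.T@(t-s['position'])*1000,1))
E
python3 d.py .617 -.238 .231
```

```text
2.13 [0.4105 0.2342 0.2315] [3.141 0.    2.701] 3.989209895071857e-05 [ 1.2  0.6 -0.2] [-0.68  0.28  0.05  1.99 -0.02  0.87  0.5 ] delta tool mm [-388.3 -338.9    0.5]
```

Request:
move_arm(moves="-30 -26 0 0; -60 -52 0 0; -90 -78 0 0; -120 -105 0 0; -150 -131 0 0; -180 -157 0 0; -210 -183 0 0; -240 -209 0 0; -270 -236 0 0; -300 -262 0 0")

```text
clock: 2.97
position: [0.5696, -0.1309, 0.2315]
tool_rot: [3.142, 0.0, 2.7]
force: [0.1, 1.2, -0.3]
grip_width: 0.0001
```

Request:
move_arm(moves="-20 -18 0 0; -40 -36 0 0; -60 -53 0 0; -78 -68 0 0; -88 -77 0 0; -88 -77 20 0; -88 -77 50 0; -88 -77 80 0; -88 -77 110 0; -88 -77 120 0")

```text
clock: 3.8
position: [0.6142, -0.2352, 0.1074]
tool_rot: [-3.141, -0.005, 2.701]
force: [-0.3, 0.1, -0.1]
grip_width: 0.0
```

```bash
python3 d.py .617 -.238 .062
python3 - <<'E'
from m import *
for n in ['wrist','top']: save(bot.grab_frame(n),n+'1.png')
E
```

```text
3.8 [ 0.6142 -0.2352  0.1074] [-3.141 -0.005  2.701] 4.5602550102350026e-05 [-0.3  0.1 -0.1] [ 0.17  0.72  0.17  1.61 -0.16  0.83  1.53] delta tool mm [-4.  -1.3 45.3]
```

View pics/wrist1.png

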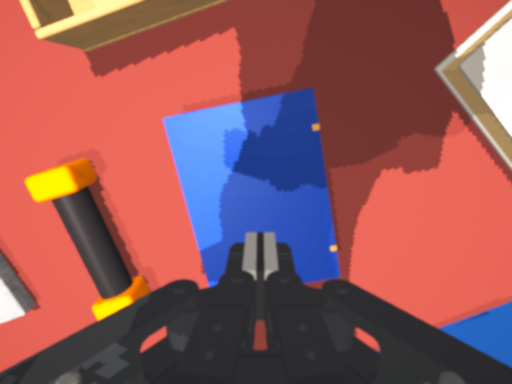

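The wrist view shows the blue book spanning about (165–340, 90–285), with the tips above it near (260,240) and nothing in the way. The tips look off-centre because the camera sits to one side. I'll descend, then check against the wrist cloud.

Request:
move_arm(moves="-2 -1 5 0; -3 -1 15 0; -3 -1 25 0; -3 -1 35 0; -3 -1 42 0; -3 -1 42 0; -3 -1 42 0; -3 -1 42 0; -3 -1 42 0; -3 -1 42 0")

```text
clock: 4.73
position: [0.6189, -0.2379, 0.0698]
tool_rot: [3.142, 0.001, 2.701]
force: [-0.1, -0.6, 0.2]
grip_width: -0.0001
```

```bash
python3 d.py .617 -.238 .062
python3 - <<'E'
from m import *
p=bot.grab_frame('wrist'); P=cloud(p); f=p['frame'].astype(int); r,g,b=f[...,0],f[...,1],f[...,2]
print('blue',box(P,reg(P,.5,.75,-.33,-.13,.022,.045)&(b>1.6*r)))
p=bot.grab_frame('side'); save(p,'side2.png')
E
```

```text
4.73 [ 0.6189 -0.2379  0.0698] [3.142e+00 1.000e-03 2.701e+00] -0.00014427384395016024 [-0.1 -0.6  0.2] [ 0.18  0.78  0.16  1.61 -0.16  0.76  1.54] delta tool mm [ 1.7 -1.   7.8]
blue (np.int64(29761), array([ 610., -235.]), array([100., 127.]), 75.8, array([ 596., -230.]), np.float64(32.0))
```

Request:
move_arm(moves="0 0 0 0; 0 0 0 0; 0 0 0 0; 0 0 0 0; 0 0 0 0; 0 0 0 0; 0 0 0 0; 0 0 0 0; 0 0 0 0; 0 0 0 0")

```text
clock: 5.67
position: [0.6187, -0.2378, 0.0693]
tool_rot: [-3.142, 0.0, 2.701]
force: [0.1, 0.3, -0.5]
grip_width: 0.0002
```

Request:
move_arm(moves="0 0 0 0; 0 0 0 0; 0 0 0 0; 0 0 0 0; 0 0 0 0; 0 0 0 0; 0 0 0 0; 0 0 0 0; 0 0 0 0; 0 0 0 0")

```text
clock: 6.5
position: [0.6187, -0.2377, 0.0693]
tool_rot: [-3.142, -0.0, 2.701]
force: [-0.1, -0.1, -0.1]
grip_width: 0.0001
```

Request:
move_arm(moves="0 0 0 0; 0 0 0 0; 0 0 0 0; 0 0 0 0; 0 0 0 0; 0 0 0 0; 0 0 0 0; 0 0 0 0; 0 0 0 0; 0 0 0 0")

```text
clock: 7.33
position: [0.6187, -0.2378, 0.0693]
tool_rot: [-3.142, 0.0, 2.701]
force: [-0.8, 0.3, -0.4]
grip_width: -0.0
```

View pics/side2.png

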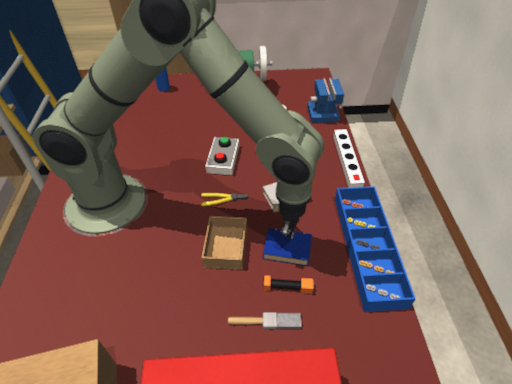

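```bash
python3 d.py .617 -.238 .062
```

```text
7.33 [ 0.6187 -0.2378  0.0693] [-3.142  0.     2.701] -2.691639519590332e-05 [-0.8  0.3 -0.4] [ 0.18  0.78  0.16  1.61 -0.16  0.76  1.54] delta tool mm [ 1.4 -0.9  7.3]
```

The side view shows the fingertips over the blue book at (288,238), clear of it. They've been held there for over 2.5 s, so on to the tray.

Request:
move_arm(moves="0 0 -20 0; 0 0 -50 0; 0 0 -80 0; 20 -7 -100 0; 50 -17 -100 0; 80 -28 -100 0; 110 -38 -100 0; 140 -49 -100 0; 170 -59 -100 0; 187 -65 -100 0")

```text
clock: 8.17
position: [0.4187, -0.2164, 0.1694]
tool_rot: [-3.142, -0.001, 2.7]
force: [1.8, -1.0, 0.3]
grip_width: 0.0002
```

Request:
move_arm(moves="0 0 0 0; 0 0 0 0; 0 0 20 0; 0 0 45 0; 0 0 70 0; 0 0 82 0; 0 0 88 0; 0 0 88 0; 0 0 88 0; 0 0 88 0")

```text
clock: 9.0
position: [0.4226, -0.217, 0.0821]
tool_rot: [3.142, 0.001, 2.701]
force: [0.3, -0.0, -0.5]
grip_width: -0.0002
```

```bash
python3 d.py .422 -.217 .080
python3 - <<'E'
from m import *
p=bot.grab_frame('side'); save(p,'side3.png')
E
```

```text
9.0 [ 0.4226 -0.217   0.0821] [3.142e+00 1.000e-03 2.701e+00] -0.00017691660568339534 [ 0.3 -0.  -0.5] [ 0.23  0.54  0.15  2.11 -0.16  0.5   1.64] delta tool mm [ 0.5 -0.3  2.1]
```

View pics/side3.png

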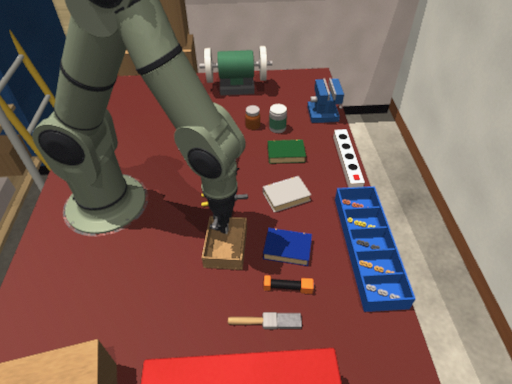

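The fingertips are over the tray's opening near (224,230), and all three books and the loose things in view are undisturbed. Hold here.

Request:
move_arm(moves="0 0 0 0; 0 0 0 0; 0 0 0 0; 0 0 0 0; 0 0 0 0; 0 0 0 0; 0 0 0 0; 0 0 0 0; 0 0 0 0; 0 0 0 0")

```text
clock: 9.88
position: [0.4218, -0.2167, 0.0813]
tool_rot: [-3.142, -0.0, 2.701]
force: [-0.2, 0.7, 0.7]
grip_width: 0.0
```

Request:
move_arm(moves="0 0 0 0; 0 0 0 0; 0 0 0 0; 0 0 0 0; 0 0 0 0; 0 0 0 0; 0 0 0 0; 0 0 0 0; 0 0 0 0; 0 0 0 0")

```text
clock: 10.72
position: [0.4218, -0.2167, 0.0813]
tool_rot: [-3.142, -0.0, 2.701]
force: [-0.1, -0.3, -0.9]
grip_width: 0.0
```

Request:
move_arm(moves="0 0 0 0; 0 0 0 0; 0 0 0 0; 0 0 0 0; 0 0 0 0; 0 0 0 0; 0 0 0 0; 0 0 0 0; 0 0 0 0; 0 0 0 0")

```text
clock: 11.55
position: [0.4219, -0.2167, 0.0813]
tool_rot: [-3.142, 0.0, 2.701]
force: [-0.1, -0.4, 0.2]
grip_width: 0.0
```

Request:
move_arm(moves="0 0 -20 0; 0 0 -50 0; 0 0 -80 0; 8 17 -100 0; 21 45 -100 0; 34 72 -100 0; 47 99 -100 0; 60 127 -100 0; 73 154 -100 0; 86 181 -100 0")

```text
clock: 12.38
position: [0.421, -0.0149, 0.1814]
tool_rot: [3.141, 0.0, 2.701]
force: [0.9, 0.1, 0.9]
grip_width: -0.0002
```

Request:
move_arm(moves="13 27 0 0; 26 54 0 0; 39 81 0 0; 52 109 0 0; 65 136 0 0; 78 164 0 0; 91 191 0 0; 102 216 0 0; 109 232 0 0; 109 232 0 0")

```text
clock: 13.22
position: [0.4213, 0.2438, 0.1812]
tool_rot: [3.14, -0.0, 2.705]
force: [-1.0, -0.4, -0.2]
grip_width: 0.0001
```

```bash
python3 d.py .423 .240 .080
python3 - <<'E'
from m import *
p=bot.grab_frame('wrist'); save(p,'wrist4.png');P=cloud(p); f=p['frame'].astype(int); r,g,b=f[...,0],f[...,1],f[...,2]
print('green',box(P,reg(P,.35,.5,.1,.33,.05,.08)&(g>1.5*r)&(g>1.3*b)))
print([(d['conf'],world(p,d['at'],.059)) for d in bot.pinpoint(p,'green_button_top')])
E
```

```text
13.22 [0.4213 0.2438 0.1812] [ 3.14  -0.     2.705] 6.493984483663805e-05 [-1.  -0.4 -0.2] [-0.69  0.37  0.06  2.01 -0.03  0.76  0.52] delta tool mm [ -3.2  -2.8 101.2]
green (np.int64(1209), array([424., 242.]), array([34., 35.]), 63.7, array([422., 243.]), np.float64(63.0))
[(0.7, array([0.42384135, 0.24306996, 0.059     ]))]
```

View pics/wrist4.png

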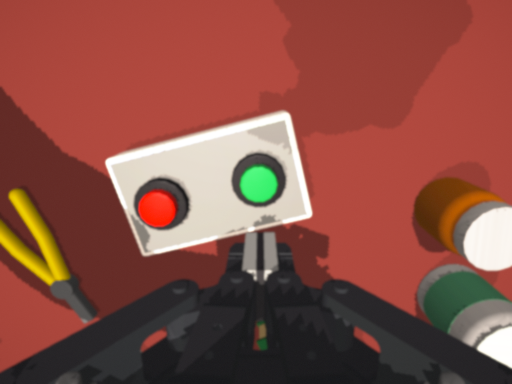

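The wrist view shows the green button at (259,184) and the red one at (157,209), about 90 mm apart. The measured centre of (0.424, 0.242) matches where I'm positioned.

Request:
move_arm(moves="-1 0 20 0; -1 0 45 0; -1 0 70 0; -1 0 90 0; -1 0 100 0; -1 0 105 0; -1 0 107 0; -1 0 107 0; -1 0 107 0; -1 0 107 0")

```text
clock: 14.15
position: [0.4231, 0.2398, 0.0752]
tool_rot: [3.14, 0.001, 2.701]
force: [-0.2, 0.9, 0.6]
grip_width: 0.0001
```

```bash
python3 d.py .424 .241 .059
```

```text
14.15 [0.4231 0.2398 0.0752] [3.140e+00 1.000e-03 2.701e+00] 0.00013807825375450743 [-0.2  0.9  0.6] [-0.67  0.55  0.04  2.08 -0.05  0.5   0.54] delta tool mm [-0.3  1.5 16.2]
```

Press with small steps: first to z ≈ 0.054.

Request:
move_arm(moves="0 1 4 0; 0 1 8 0; 0 1 11 0; 0 1 13 0; 0 1 15 0; 0 1 17 0; 0 1 19 0; 0 1 20 0; 0 1 20 0; 0 1 20 0")

```text
clock: 14.98
position: [0.4233, 0.2407, 0.0561]
tool_rot: [3.14, 0.0, 2.701]
force: [-12.4, -5.1, 57.0]
grip_width: -0.0003
```

The force is 57 N against the 5 N needed, so the button is at its stop. Release and lift well clear.

Request:
move_arm(moves="0 0 -3 0; 0 0 -8 0; 0 0 -15 0; 0 0 -30 0; 0 0 -55 0; 0 0 -80 0; 0 0 -100 0; 0 0 -110 0; 0 0 -110 0; 0 0 -110 0")

```text
clock: 15.82
position: [0.423, 0.2405, 0.1642]
tool_rot: [3.141, 0.0, 2.701]
force: [-0.7, 0.8, -0.8]
grip_width: 0.0
```

```bash
python3 d.py .424 .241 .059
python3 - <<'E'
from m import *
p=bot.grab_frame('wrist');P=cloud(p); f=p['frame'].astype(int); r,g,b=f[...,0],f[...,1],f[...,2]
print('green',box(P,reg(P,.35,.5,.1,.33,.05,.08)&(g>1.5*r)&(g>1.3*b)))
print('red',box(P,reg(P,.36,.45,.1,.2,.05,.08)&(r>1.8*g)))
p=bot.grab_frame('side'); save(p,'side5.png');P=cloud(p); f=p['frame'].astype(int); r,g,b=f[...,0],f[...,1],f[...,2]
print('blue',box(P,reg(P,.5,.75,-.33,-.13,.022,.045)&(b>1.6*r)))
E
```

```text
15.82 [0.423  0.2405 0.1642] [3.141 0.    2.701] 3.857266174832944e-05 [-0.7  0.8 -0.8] [-0.69  0.4   0.06  2.03 -0.04  0.72  0.53] delta tool mm [ -0.6   0.9 105.2]
green (np.int64(1369), array([425., 242.]), array([34., 35.]), 66.6, array([422., 244.]), np.float64(63.0))
red (np.int64(1407), array([407., 152.]), array([34., 39.]), 18.2, array([405., 156.]), np.float64(63.0))
blue (np.int64(1170), array([ 616., -238.]), array([103., 139.]), 75.0, array([ 616., -239.]), np.float64(32.0))
```

View pics/side5.png

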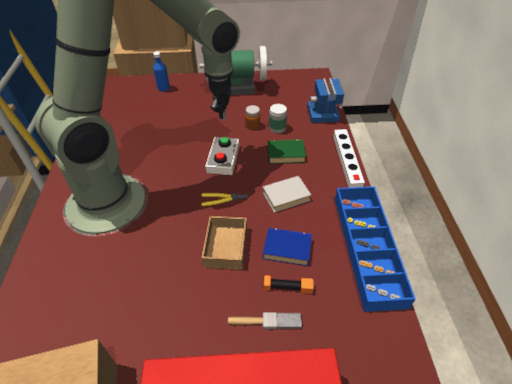

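The gripper is clear above the box, near (222,100). The books and loose things lie where they were, and both buttons are back at their starting height.

```bash
python3 -c "
from workcell import bot
print(bot.job_done())"
```

```text
the job is handed in; nothing more can be done
None
```

I pointed at the blue book, then at the tray, then pressed and released the green button. I handed the job in at about 16 s of the 58 s allowed; no verdict is reported.

- **Blue book:** I held the shut fingertips about 37 mm above the middle of the cover, within about 2 mm sideways, for over 2.5 s.
- **Tray:** I held them about 26 mm above the middle of the opening, within about 1 mm sideways, for about 2.5 s.
- **Green button:** I pressed until the force reached 57 N. Full travel needs about 5 N, so I took it as fully in. I could not read the travel directly.

**Last checks:** After lifting off, both buttons measured 63 mm high, the same as at the start, and the outside force was close to zero. The blue book's measured position had not changed, and the last picture showed the other books and loose things where they began.

**Disagreements:**
- The cameras put the button tops at 63 mm instead of the stated 59 mm.
- One close wrist view put the blue book's centre about 7 mm off because the book was only partly visible, so I kept the top and side camera values.
- Some network guesses were wrong, such as blue book hits on other things. I left those out after comparing with the pictures.

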